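# Turn the water filter lid until its lugs drop home

### The arm

A 6-joint arm with a two-finger parallel gripper is mounted at the origin on a cart in front of the work surface, level with it; the furniture and walls round the work are solid. World frame = base frame: x ahead of the robot, y to its left, z up, the work surface at z = 0. Lengths are in mm, angles in rad, forces in N, time in s.
With the tool pointing down it reaches from about 275 to 750 mm from the base axis. Payload 10.2 kg.
Tool frame: the origin (TCP) lies between the finger pads; the fingertips stand 19 mm ahead of it and the grasp point (between the pads) is the TCP; z points along the fingers, y is the line along which they close (so a half turn about z gives the same grasp; the last joint's range is limited). The gripper opens to 85 mm and grips with 20 to 120 N. Pads are 22 mm wide; open, the fingers measure 114 mm over their backs; the gripper's body (76 mm by 85 mm) begins 54 mm behind the grasp point. The pads swing forward as they close: fully open they stand 13 mm farther back than shut.
Start: joints at [-1.444, 0.313, 1.498, -0, 1.331, -0.223], TCP at [179.91, -493.218, 250.294] pointing down, gripper open.
Joint ranges: [-2.94, 2.94], [-0.97, 2.17], [0.19, 2.56], [-1.23, 4.37], [0.02, 3.11], [-2.88, 2.88]. Speed limits (rad/s): [2.39, 2.39, 3.01, 3.14, 3.14, 3.14].

### API

Orientations are given as a unit quaternion [w, x, y, z].
In Python, from rig import sense, capture, finish_job gives the robot as it stands. The module is installed in compiled form; this text tells all that it offers.
- The arm moves only by the tool move_arm, never from a script. Its argument "moves" is a list of rows, each an object with "turn": the turn, a rotation vector about the tool's x, y, z in rad, a list of three; "translation": the shift along the tool's x, y, z in mm, a list of three; "hand": the opening, from 0 (shut) to 1 (fully open). In form: [{"turn": [wx, wy, wz], "translation": [x, y, z], "hand": hand}, ...]. A call has 1 to 10 rows; each row shifts and turns the commanded pose from where the row before left it, along the tool's axes as they then stand; what a row does not reach is not made up. A row lasts 1/12 s, in which the tool goes at most 41.7 mm and 7.16 degrees, less where a joint would pass 70% of its speed; a pose out of reach is approached as far as the arm can. A call with a gripper value outside its range is refused whole. The fingers move at their own pace and stop on an object; "grip_force" is the grip in N (left out, the last holds). Time passes only in rows, so rows that do not move let the fingers close. It gives the time, the measured TCP pose, the force, the opening and the grip force at its end, in the units of the state.
- sense(): the state, without advancing time (a new reading comes with each control period).
- capture(name): name is "side" or "top"; returns a dict with "image" (400x640x3 uint8, blue, green, red), "z_map" (400x640 float32, mm along the optical axis (not along the pixel's ray), 0 where there is no reading), "vertical_fov" (degrees; the focal length in pixels is half the picture's height over the tangent of half this angle, whatever the lens; pixels are square), "cx", "cy" (the principal point, pixels), "k1" (the pictures are not rectified: a ray, as slopes to the right and down, at radius r is drawn at 1 + k1 r^2 times it, then the intrinsics apply), "R" (3x3) and "t" (3): a world point X has camera coordinates R X + t. Camera axes: x right, y down, z forward; pixel columns grow to the right and rows downward; lengths in mm; the calibration is good to about 2 mm. A picture is of the moment at which its call begins.
- finish_job(): hands the job in; it is judged then, once.
The state is a dict: "time_s": time; "joints": joint angles; "dq": joint speeds; "tau": joint torques, N m; "eef_pos": TCP position; "ee_rot": TCP orientation; "force": force on the tool from outside, world axes, zero at the start; "wrist_torque": the same for the moment, N m; "grip_width": opening from 0.0 (shut) to 1.0 (fully open); "grip_force": force on a finger pad.
Only numpy, scipy, OpenCV 4.12 (cv2) and the standard library are available. Lean on these libraries where they do the work, as an engineer would, in place of code of your own. Each camera call takes 0.05 s, during which the arm holds its last target. There are 200 camera calls.

### The job

The blue lid lies on its water filter housing but its two lugs still ride on top of the rim. Without lifting it off the housing, turn the blue lid until the lugs drop into the notches in the rim and the lid sits fully down, then let go. Leave the red lid, which is already home, where it is.

Things in the scene. Friction and masses are not known exactly. Their poses are not given: they have to be found in the camera images.
- lid_blue: Blue lid, 150 g: flange 92 mm across, 8 mm thick. Origin on its axis at the flange's underside, z up. Below, a 62 mm spigot 20 mm deep sits in the housing's 68 mm bore; two hidden lugs, 10 mm wide, 9 mm deep, lie on its +x and -x sides, under the bar's ends. At the start they rest on the rim, the lid 9 mm high and turned 35 to 70 degrees counter-clockwise of the notches. Turns easily, no thread.
- blue_bar (a point): Middle of the top edge of the blue lid's upright grip bar, 35 mm above the lid's origin. The bar runs across the flange along the lid's x axis: 64 mm long, 16 mm thick (along y), 27 mm high above the flange's top. Grip it across its thickness. Axes as the lid's.
- housing_blue: White filter housing, fixed, under the blue lid, 88 mm across, rim 70 mm above its origin (centre of its foot). Two notches, 24 mm wide, 12 mm deep, in the rim at its +x and -x; a grey rib on the wall marks each. Ports with brass rings stand out along +-y to 61 mm. The lid drops 9 mm onto the rim when its bar is in line with the notches, either way round, within about 10 degrees.
- lid_red: The same lid in red, already home in a second white housing of the same kind; to be left alone. Origin on its axis at the underside of the flange, z up. Beyond the two housings, on the right (-y) of the surface, a carton of spray cans stands up to 0.28 m high: pass over it.
Mind the look-alikes: they are no part of the job. Of the things that look like the lid_blue, the larger one is meant.

How it is judged:
By the outcome, as a careful person would: the job done as asked, in the order asked, and still so for the second after the job is handed in, with the robot touching nothing.
It also fails if it takes over 35 s, if anything falls off the work surface, if the arm or the gripper's body presses on something with over 40 N, if the wrist force passes 120 N, or if a joint passes its speed limit or range.

## Working session

There is one attempt and no reset: what is moved stays moved. The work goes in short steps, Python scripts to look and compute and a tool call to move; the robot and the scene stay as the last step left them, time stands still between calls to the robot, and variables do not carry over. Pictures are saved under pics/ and viewed, at most 10 in all, crops included, and the job is handed in when it is done.

Besides the shell and the picture viewer there is one more tool, called as name(argument=value, ...) on one line, values as JSON. move_arm: Moves the arm, as the interface text tells. Its arguments: {"type":"object","properties":{"moves":{"type":"array","items":{"type":"object","properties":{"turn":{"type":"array","items":{"type":"number"}},"translation":{"type":"array","items":{"type":"number"}},"hand":{"type":"number"}}}},"grip_force":{"type":"number"}},"required":["moves"]}

```bash
mkdir -p pics; cat > h.py <<'E'
import numpy as np, cv2
from rig import sense, capture
def K(c):
    f=200/np.tan(np.radians(c["vertical_fov"])/2); return f
def pts(c):
    f=K(c);v,u=np.mgrid[0:400,0:640].astype(float)
    xd=(u-c["cx"])/f;yd=(v-c["cy"])/f
    rd=np.hypot(xd,yd);r=rd.copy()
    for _ in range(20): r=rd/(1+c["k1"]*r*r)
    s=np.where(rd>0,r/np.maximum(rd,1e-12),1)
    z=c["z_map"];P=np.dstack([xd*s*z,yd*s*z,z])
    return (P-np.array(c["t"]))@np.array(c["R"])
E
python3 - <<'E'
from h import *
import pickle
for n in("top","side"):
    c=capture(n);cv2.imwrite(f"pics/{n}0.png",c["image"]);pickle.dump(c,open(n+"0.pkl","wb"))
    print(n,c["vertical_fov"],c["k1"],c["R"],c["t"])
print(sense())
E
```

```text
top 50.4227338663315 -0.03809199232435185 [[-0.01052544 -0.99977537  0.0183962 ]
 [-0.98894036  0.00768602 -0.14811447]
 [ 0.1479398  -0.01975172 -0.98879911]] [ 61.8899831  572.91394243 866.39227738]
side 53.696052528572714 0.018537194526017455 [[-0.99680602 -0.07896361 -0.01193776]
 [-0.04139505  0.63871181 -0.76833174]
 [ 0.06829504 -0.76538354 -0.63994048]] [555.04624096  54.35156193 896.92092828]
{'time_s': 0.1, 'joints': array([-1.44439202e+00,  3.13416224e-01,  1.49834502e+00,  1.97637704e-05,
        1.33101009e+00, -2.23412660e-01]), 'dq': array([ 0.00261224, -0.00097595, -0.00160067, -0.00171052,  0.0002683 ,
       -0.00042853]), 'tau': array([ 3.14620171e-03, -4.12899649e+01, -2.60144770e+01, -1.47405262e-04,
        2.97737446e-03, -1.87954748e-05]), 'eef_pos': array([ 179.89156386, -493.00218264,  249.7870001 ]), 'ee_rot': array([-5.88183599e-04,  9.84742707e-01,  1.74015673e-01,  3.81608227e-05]), 'force': array([-0.52141501,  0.10075121, -0.02128235]), 'wrist_torque': array([0.04046184, 0.02128677, 0.00372927]), 'grip_force': 0.0, 'grip_width': 1.0034629020148715}
```

View pics/top0.png

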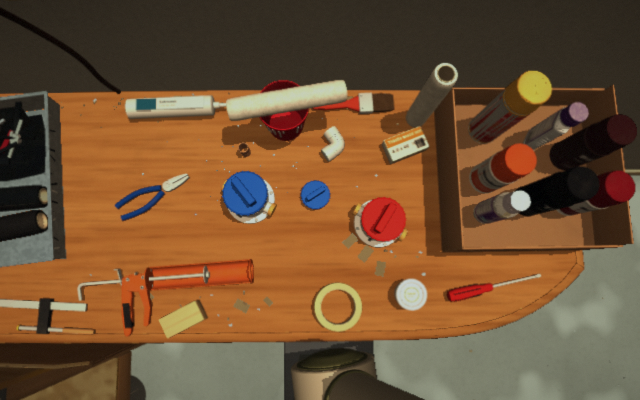

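View pics/side0.png

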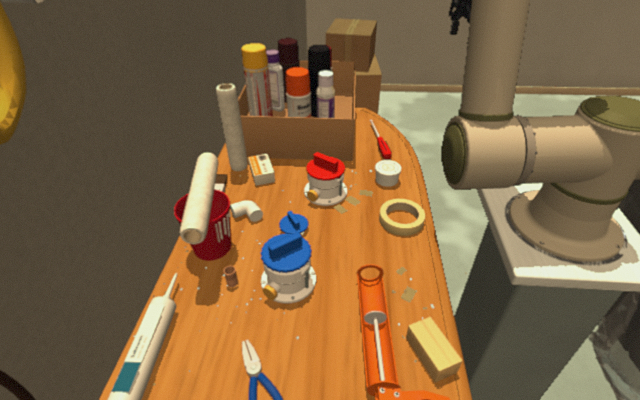

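The top picture shows the blue lid at about (246,194), its bar slanting, with one brass port at (272,210). The small blue look-alike is at (315,195), the red lid at (383,220), and the carton is on the right. The side picture shows the blue lid at (288,252) and its port at (270,292).

```bash
python3 - <<'E'
from h import *
import pickle
W={}
for n in("top","side"):
    c=pickle.load(open(n+"0.pkl","rb"));P=pts(c);im=c["image"].astype(int)
    b=(im[...,0]>im[...,2]+40)&(im[...,0]>im[...,1]+30)&(c["z_map"]>0)
    r=(slice(165,220),slice(215,275)) if n=="top" else (slice(225,275),slice(255,318))
    Q=P[r][b[r]]
    z=Q[:,2];print(n,len(Q),np.percentile(z,[1,10,30,50,70,90,99]).round(1))
    fl=Q[(z>78)&(z<95)];bar=Q[z>108]
    (cx,cy),rad=cv2.minEnclosingCircle(fl[:,:2].astype(np.float32))
    print("flange",cx,cy,rad,fl[:,2].mean())
    (bc,bs,ba)=cv2.minAreaRect(bar[:,:2].astype(np.float32));m=bar[:,:2].mean(0)
    w,V=np.linalg.eigh(np.cov(bar[:,:2].T));d=V[:,1]
    print("bar",bc,bs,ba,m,np.degrees(np.arctan2(d[1],d[0])),np.median(bar[:,2]),len(bar))
    # brass
    hsv=cv2.cvtColor(c["image"],cv2.COLOR_BGR2HSV)
    rr=np.hypot(P[...,0]-cx,P[...,1]-cy)
    s=(rr<75)&(rr>46)&(P[...,2]>15)&(P[...,2]<75)
    g=P[s];print("around: ",len(g))
    br=s&(hsv[...,1]>110)
    ang=np.degrees(np.arctan2(P[br][:,1]-cy,P[br][:,0]-cx));print("brass ang hist",np.histogram(ang,bins=np.arange(-180,181,20))[0],np.median(ang))
    x,y=(246,198) if n=="top" else (288,265)
    cr=c["image"][y-50:y+50,x-60:x+60];cv2.imwrite(f"pics/{n}_c.png",cv2.resize(cr,None,fx=5,fy=5,interpolation=cv2.INTER_CUBIC))
E
```

```text
top 1518 [ 83.1  85.   86.2  87.1  88.3 113.1 115.7]
flange 596.3297119140625 205.99917602539062 46.37405776977539 86.7603530215164
bar (596.9996337890625, 205.91683959960938) (64.38329315185547, 15.98197078704834) 37.73274230957031 [596.31784611 205.26610981] -142.22406309200898 113.36439509343421 256
around:  125
brass ang hist [ 0  0 34 43  0  0  0  0  0  0  0  5 11  0  0  0  0  0] -115.51078539922987
side 1654 [ 16.7  19.8  85.3  86.2  88.4 112.  113.9]
flange 596.705322265625 204.64285278320312 47.906063079833984 86.14144894174873
bar (597.8525390625, 206.37652587890625) (62.18299865722656, 17.141311645507812) 37.53953170776367 [597.62794968 207.8085111 ] -142.51417791139482 112.5409681893903 260
around:  205
brass ang hist [ 0  0  2  0  0  0  0  0  0  0  0 48 92  0  0  0  0  0] 63.983821993986325
```

View pics/top_c.png

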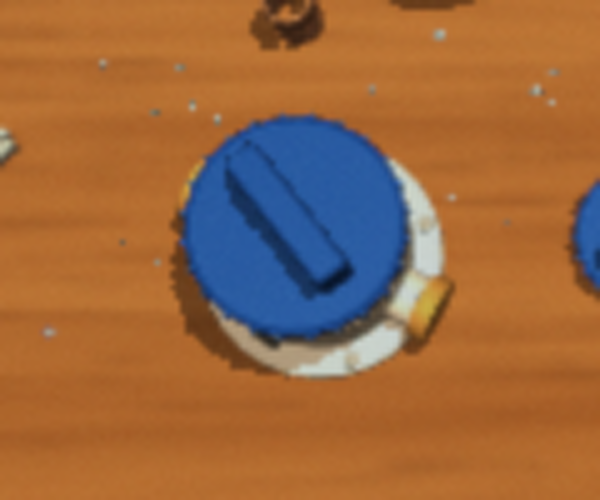

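View pics/side_c.png

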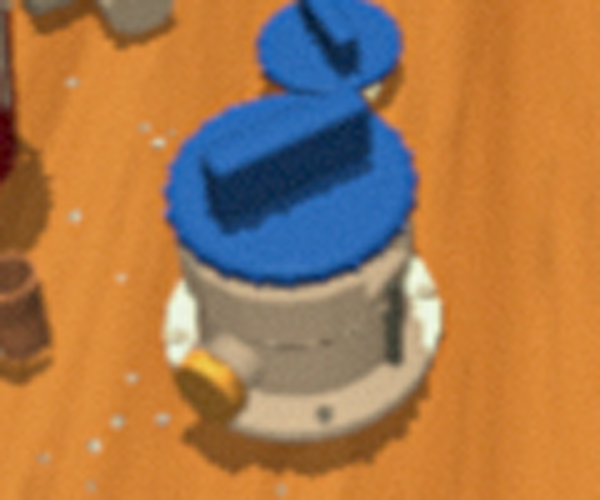

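The bar runs at about 37.7° in world yaw and the ports at about 64.5°, so the notches are at about −25.5°. That means about 63° clockwise. I'll rise first, then cross over.

move_arm(moves=[{"turn": [0,0,0],"translation": [0,0,-30],"hand": 1},{"turn": [0,0,0],"translation": [0,0,-30],"hand": 1},{"turn": [0,0,0],"translation": [0,0,-30],"hand": 1},{"turn": [0,0,0],"translation": [23.4,-19,0],"hand": 1},{"turn": [0,0,0],"translation": [23.4,-19,0],"hand": 1},{"turn": [0,0,0],"translation": [23.4,-19,0],"hand": 1},{"turn": [0,0,0],"translation": [23.4,-19,0],"hand": 1},{"turn": [0,0,0],"translation": [23.4,-19,0],"hand": 1},{"turn": [0,0,0],"translation": [23.4,-19,0],"hand": 1},{"turn": [0,0,0],"translation": [23.4,-19,0],"hand": 1}])

```text
time_s: 0.93
eef_pos: [288.6, -310.7, 340.1]
ee_rot: [-0.0, 0.985, 0.174, -0.0]
force: [-0.2, -0.6, -0.5]
grip_width: 0.999
grip_force: 0.0
```

move_arm(moves=[{"turn": [0,0,0],"translation": [23.4,-19,0],"hand": 1},{"turn": [0,0,0],"translation": [23.4,-19,0],"hand": 1},{"turn": [0,0,0],"translation": [23.4,-19,0],"hand": 1},{"turn": [0,0,0],"translation": [23.4,-19,0],"hand": 1},{"turn": [0,0,0],"translation": [23.4,-19,0],"hand": 1},{"turn": [0,0,0],"translation": [23.4,-19,0],"hand": 1},{"turn": [0,0,0],"translation": [23.4,-19,0],"hand": 1},{"turn": [0,0,0],"translation": [23.4,-19,0],"hand": 1},{"turn": [0,0,0],"translation": [23.4,-19,0],"hand": 1},{"turn": [0,0,0],"translation": [23.4,-19,0],"hand": 1}])

```text
time_s: 1.77
eef_pos: [443.3, -51.9, 340.1]
ee_rot: [-0.0, 0.985, 0.174, -0.0]
force: [1.3, 0.1, -0.5]
grip_width: 0.999
grip_force: 0.0
```

move_arm(moves=[{"turn": [0,0,0],"translation": [23.4,-19,0],"hand": 1},{"turn": [0,0,0],"translation": [23.4,-19,0],"hand": 1},{"turn": [0,0,0],"translation": [23.4,-19,0],"hand": 1},{"turn": [0,0,0],"translation": [23.4,-19,0],"hand": 1},{"turn": [0,0,0],"translation": [23.4,-19,0],"hand": 1},{"turn": [0,0,0],"translation": [23.4,-19,0],"hand": 1},{"turn": [0,0,0],"translation": [23.4,-19,0],"hand": 1},{"turn": [0,0,0],"translation": [23.4,-19,0],"hand": 1},{"turn": [0,0,0],"translation": [23.4,-19,0],"hand": 1},{"turn": [0,0,0],"translation": [23.4,-19,0],"hand": 1}])

```text
time_s: 2.6
eef_pos: [598.1, 206.7, 339.8]
ee_rot: [-0.0, 0.985, 0.174, -0.0]
force: [1.2, -0.6, 0.4]
grip_width: 1.0
grip_force: 0.0
```

move_arm(moves=[{"turn": [0,0,-0.103],"translation": [0,0,0],"hand": 1},{"turn": [0,0,-0.102],"translation": [0,0,0],"hand": 1},{"turn": [0,0,-0.102],"translation": [0,0,0],"hand": 1},{"turn": [0,0,0],"translation": [0,0,30],"hand": 1},{"turn": [0,0,0],"translation": [0,0,30],"hand": 1},{"turn": [0,0,0],"translation": [0,0,30],"hand": 1},{"turn": [0,0,0],"translation": [0,0,30],"hand": 1},{"turn": [0,0,0],"translation": [0,0,30],"hand": 1},{"turn": [0,0,0],"translation": [0,0,25],"hand": 1},{"turn": [0,0,0],"translation": [0,0,0],"hand": 1}])

```text
time_s: 3.43
eef_pos: [595.3, 204.8, 159.6]
ee_rot: [-0.001, 0.947, 0.322, -0.005]
force: [0.0, -0.2, -0.8]
grip_width: 1.0
grip_force: 0.0
```

```bash
python3 - <<'E'
from h import *
a=capture("top")["image"][100:300,120:380];b=capture("side")["image"][130:330,180:440]
cv2.imwrite("pics/pre.png",cv2.resize(np.vstack([a,b])if 0 else np.hstack([a,b]),None,fx=1.5,fy=1.5,interpolation=cv2.INTER_CUBIC))
s=sense();print(s["joints"],s["eef_pos"],s["ee_rot"])
E
```

```text
[ 1.45670963e-01  6.17659573e-01  1.26004911e+00 -1.33938858e-05
  1.26471486e+00  1.05967146e+00] [597.66616443 205.22560128 165.53824122] [-6.92123414e-05  9.46559540e-01  3.22528858e-01 -4.09686788e-04]
```

View pics/pre.png

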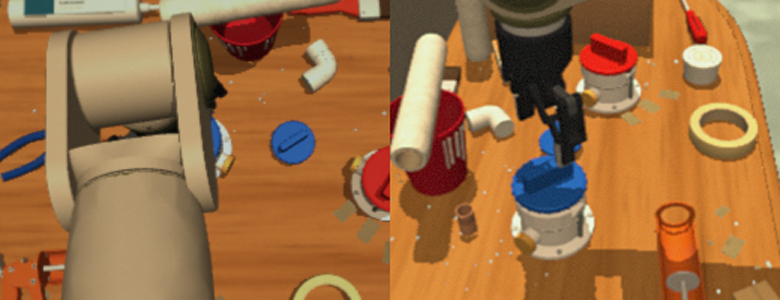

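The side half shows the fingers straddling the bar line above the blue lid, at about (550,130) in the composite. Nothing is in the way, so I'll descend and grip.

move_arm(moves=[{"turn": [0,0,0],"translation": [0,0,20],"hand": 1},{"turn": [0,0,0],"translation": [0,0,20],"hand": 1},{"turn": [0,0,0],"translation": [0,0,15],"hand": 1},{"turn": [0,0,0],"translation": [0,0,0],"hand": 1},{"turn": [0,0,0],"translation": [0,0,0],"hand": 0.3},{"turn": [0,0,0],"translation": [0,0,0],"hand": 0.3},{"turn": [0,0,0],"translation": [0,0,0],"hand": 0.3},{"turn": [0,0,0],"translation": [0,0,0],"hand": 0.3}], grip_force=25)

```text
time_s: 4.2
eef_pos: [598.2, 205.4, 111.8]
ee_rot: [0.0, 0.947, 0.323, 0.001]
force: [1.1, -0.1, 0.0]
grip_width: 0.455
grip_force: 0.0
```

move_arm(moves=[{"turn": [0,0,0],"translation": [0,0,0],"hand": 0},{"turn": [0,0,0],"translation": [0,0,0],"hand": 0},{"turn": [0,0,0],"translation": [0,0,0],"hand": 0},{"turn": [0,0,0],"translation": [0,0,0],"hand": 0},{"turn": [0,0,0],"translation": [0,0,0],"hand": 0},{"turn": [0,0,0],"translation": [0,0,0],"hand": 0}])

```text
time_s: 4.7
eef_pos: [597.9, 205.2, 110.9]
ee_rot: [0.0, 0.947, 0.323, 0.0]
force: [-0.9, -0.7, 4.7]
grip_width: 0.183
grip_force: 28.5
```

move_arm(moves=[{"turn": [0,0,0.09],"translation": [0,0,0],"hand": 0},{"turn": [0,0,0.09],"translation": [0,0,0],"hand": 0},{"turn": [0,0,0.09],"translation": [0,0,0],"hand": 0},{"turn": [0,0,0.09],"translation": [0,0,0],"hand": 0},{"turn": [0,0,0.09],"translation": [0,0,0],"hand": 0},{"turn": [0,0,0.09],"translation": [0,0,0],"hand": 0},{"turn": [0,0,0.09],"translation": [0,0,0],"hand": 0},{"turn": [0,0,0.09],"translation": [0,0,0],"hand": 0},{"turn": [0,0,0.09],"translation": [0,0,0],"hand": 0},{"turn": [0,0,0.09],"translation": [0,0,0],"hand": 0}])

```text
time_s: 5.53
eef_pos: [598.0, 205.4, 110.9]
ee_rot: [-0.0, 0.992, -0.123, 0.001]
force: [-0.5, 0.4, 4.2]
grip_width: 0.18
grip_force: 28.4
```

move_arm(moves=[{"turn": [0,0,0.1],"translation": [0,0,0],"hand": 0},{"turn": [0,0,0.1],"translation": [0,0,0],"hand": 0},{"turn": [0,0,0],"translation": [0,0,0],"hand": 0},{"turn": [0,0,0],"translation": [0,0,0],"hand": 0},{"turn": [0,0,0],"translation": [0,0,1.5],"hand": 0},{"turn": [0,0,0],"translation": [0,0,1.5],"hand": 0},{"turn": [0,0,0],"translation": [0,0,0],"hand": 0}])

```text
time_s: 6.12
eef_pos: [597.4, 205.1, 106.7]
ee_rot: [0.0, 0.976, -0.219, -0.0]
force: [0.4, 0.0, -1.6]
grip_width: 0.181
grip_force: 27.5
```

It goes down with no resistance, so the lugs are in the notches. I'll continue down.

move_arm(moves=[{"turn": [0,0,0],"translation": [0,0,1.5],"hand": 0},{"turn": [0,0,0],"translation": [0,0,1.5],"hand": 0},{"turn": [0,0,0],"translation": [0,0,1],"hand": 0},{"turn": [0,0,0],"translation": [0,0,1],"hand": 0},{"turn": [0,0,0],"translation": [0,0,0],"hand": 0},{"turn": [0,0,0],"translation": [0,0,0],"hand": 0}])

```text
time_s: 6.62
eef_pos: [597.6, 205.3, 102.3]
ee_rot: [0.0, 0.976, -0.22, 0.0]
force: [-0.5, 0.7, -1.5]
grip_width: 0.182
grip_force: 27.5
```

move_arm(moves=[{"turn": [0,0,0],"translation": [0,0,0],"hand": 1},{"turn": [0,0,0],"translation": [0,0,0],"hand": 1},{"turn": [0,0,0],"translation": [0,0,0],"hand": 1},{"turn": [0,0,0],"translation": [0,0,0],"hand": 1},{"turn": [0,0,0],"translation": [0,0,0],"hand": 1},{"turn": [0,0,0],"translation": [0,0,0],"hand": 1},{"turn": [0,0,0],"translation": [0,0,0],"hand": 1},{"turn": [0,0,0],"translation": [0,0,0],"hand": 1}])

```text
time_s: 7.28
eef_pos: [597.6, 205.3, 102.3]
ee_rot: [-0.0, 0.976, -0.22, -0.0]
force: [-0.2, -0.3, -0.7]
grip_width: 0.998
grip_force: 0.0
```

move_arm(moves=[{"turn": [0,0,0],"translation": [0,0,-15],"hand": 1},{"turn": [0,0,0],"translation": [0,0,-25],"hand": 1},{"turn": [0,0,0],"translation": [0,0,-30],"hand": 1},{"turn": [0,0,0],"translation": [0,0,-30],"hand": 1},{"turn": [0,0,0],"translation": [0,0,-30],"hand": 1},{"turn": [0,0,0],"translation": [0,0,-30],"hand": 1},{"turn": [0,0,0],"translation": [0,0,-30],"hand": 1},{"turn": [0,0,0],"translation": [0,0,0],"hand": 1},{"turn": [0,0,0],"translation": [0,0,0],"hand": 1}])

```text
time_s: 8.03
eef_pos: [598.0, 205.3, 293.7]
ee_rot: [-0.001, 0.976, -0.22, 0.001]
force: [0.6, -0.0, -0.5]
grip_width: 0.999
grip_force: 0.0
```

```bash
python3 - <<'E'
from h import *
c=capture("side");P=pts(c);im=c["image"].astype(int)
b=(im[...,0]>im[...,2]+40)&(im[...,0]>im[...,1]+30)&(c["z_map"]>0)
rr=np.hypot(P[...,0]-597,P[...,1]-205.5);Q=P[b&(rr<50)];z=Q[:,2]
fl=Q[(z>65)&(z<92)];bar=Q[(z>97)&(z<130)]
A=np.c_[fl[:,:2]-[597,205.5],np.ones(len(fl))];print("flange plane",np.linalg.lstsq(A,fl[:,2],rcond=None)[0],np.median(fl[:,2]))
print(cv2.minAreaRect(bar[:,:2].astype(np.float32)),np.median(bar[:,2]))
cv2.imwrite("pics/end.png",cv2.resize(c["image"][160:320,200:400],None,fx=3.5,fy=3.5,interpolation=cv2.INTER_CUBIC))
E
```

```text
flange plane [-1.14836295e-05 -1.70785374e-02  7.80139257e+01] 76.98024476213857
((596.62060546875, 209.02146911621094), (16.920480728149414, 62.406944274902344), 66.36492156982422) 103.18511877941754
```

View pics/end.png

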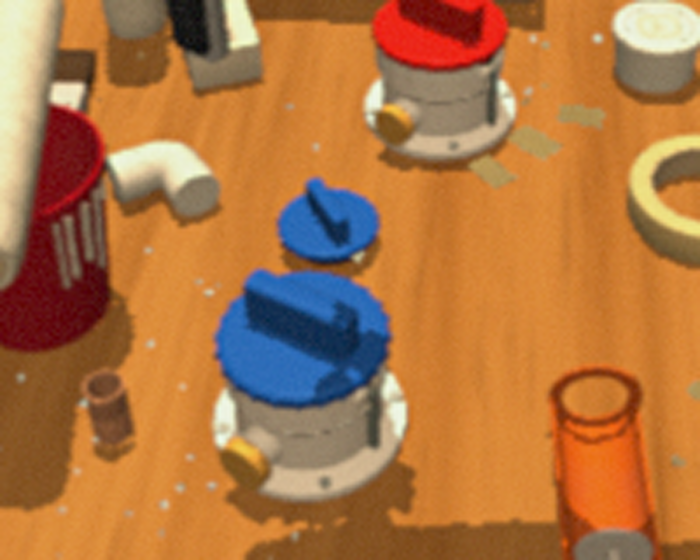

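The picture shows the blue lid at (302,335) in the crop, down level on its housing with its bar in line with the grey rib at (375,415). It is 9 mm lower than before. The red lid is untouched and the gripper is clear.

```bash
python3 -c "
from rig import finish_job
print(finish_job())"
```

```text
the job is handed in; nothing more can be done
None
```

The blue lid was turned about 63° clockwise and dropped 9 mm to sit level on its housing; it was then released, the red lid was left alone, and the job was handed in at about 8 s.

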